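# Measure a shelf bay with a tape and lock the reading

### The arm

A 6-joint arm with a two-finger parallel gripper is mounted at the origin on a cart in front of the work surface, level with it; the furniture and walls round the work are solid. World frame = base frame: x ahead of the robot, y to its left, z up, the work surface at z = 0. Lengths are in m, angles in rad, forces in N, time in s.
With the tool pointing down it reaches from about 0.325 to 0.85 m from the base axis. Payload 4.4 kg.
Tool frame: the origin (TCP) lies midway between the tips of the shut fingers; the grasp point (between the pads) lies 19 mm behind it (bot.tcp_to_grasp is the distance from the TCP to the grasp point, in m); z points along the fingers, y is the direction in which the jaws open and shut (so a half turn about z gives the same grasp; the last joint's range is limited). The gripper opens to 94 mm and grips with 3 to 60 N. Pads are 16 mm wide; open, the fingers measure 119 mm over their backs; the gripper's body (75 mm by 177 mm) begins 78 mm behind the grasp point.
Start: joints at [-1.268, 0.207, 1.542, -0, 1.393, -0.15], TCP at [0.252, -0.517, 0.205] pointing down, gripper open.
Joint ranges: [-2.73, 2.73], [-0.86, 2.22], [0.23, 2.46], [-1.11, 4.25], [0.08, 2.63], [-2.82, 2.82]. Speed limits (rad/s): [2.79, 2.79, 3.14, 3.14, 3.14, 3.14].

### API

Orientations are given as a unit quaternion [w, x, y, z].
In Python, from station import bot, viewer, ticket gives the robot as it stands.
- The arm moves only by the tool drive_tool, never from a script. Its arguments are lists of equal length, an entry for each row: "dp": the shift along the tool's x, y, z in m, a list of three; "twist": the turn, a rotation vector about the tool's x, y, z in rad, a list of three. A call has 1 to 12 rows; each row shifts and turns the pose as measured when the row begins, along the tool's axes as they then stand; what a row does not reach is not made up. A row lasts 1/12 s, in which the tool goes at most 41.7 mm and 7.16 degrees, less where a joint would pass 70% of its speed; a pose out of reach is approached as far as the arm can. A call with a gripper value outside its range is refused whole. "fingers" is the closure, from -1 (fully open) to 1 (shut), set as the call begins (left out, the last holds). The fingers move at their own pace and stop on an object; "newtons" is the grip in N (left out, the last holds). Time passes only in rows, so rows that do not move let the fingers close. It gives the time, the measured TCP pose, the force and the opening at its end, in the units of the state.
- bot.sense(): the state, without advancing time (a new reading comes with each control period).
- viewer.capture(name): name is "scene" or "top" or "wrist"; returns a dict with "frame" (420x560x3 uint8, blue, green, red), "intrinsics" (3x3 intrinsics, pixels), "dist_coeffs" ([k1, k2, p1, p2, k3] as OpenCV has them; the pictures are not rectified), "R" (3x3) and "t" (3): a world point X has camera coordinates R X + t. Camera axes: x right, y down, z forward; pixel columns grow to the right and rows downward; lengths in m; the calibration is good to about 2 mm. A picture is of the moment at which its call begins. There is no depth.
- ticket.job_done(): hands the job in, once; it reports no verdict.
The state is a dict: "time_s": time; "joint_positions": joint angles; "joint_vel": joint speeds; "joint_efforts": joint torques, N m; "ee_pos": TCP position; "eef_rot": TCP orientation; "ft_force": force on the tool from outside, world axes, zero at the start; "torque": the same for the moment, N m; "grip_width": finger opening in m.
Only numpy, scipy, OpenCV 4.12 (cv2) and the standard library are available. Lean on these libraries where they do the work, as an engineer would, in place of code of your own. Each camera call takes 0.05 s, during which the arm holds its last target.

### The job

Take the inside width of the bay on the shelf board with the tape measure: holding it by the red grip on top, hook its end over the free end of the board, draw the tape back along the board against its spring until the heel of the case sits snug against the divider's white panel, and lock it there by pushing the red grip down until it snaps. Feel for the panel and touch it lightly, do not push it or the divider along, do not lean hard on the tape, and leave the locked tape standing on the board, still hooked, with the things around undisturbed.

Things in the scene. Friction and masses are not known exactly. Their poses are not given: they have to be found in the camera images.
- tape: Grey tape measure standing upright, case 72 mm long (x), 36 wide (y), 48 high, about 0.3 kg. Origin: centre of the case's underside; x points out of the nose, where the blade comes out; z up. Nose at x = +36 mm, flat heel at -36 mm. It waits on an off-cut 22 mm high with its hook over the edge; the hook reaches 8 mm below the underside, so lift it clear before moving sideways.
- hook_lip (a point): Inner face of the steel hook at the blade's end, 4 mm below the level of the case's underside. The lip hangs to 8 mm below the underside, is 2 mm thick and 18 mm wide. With the blade fully in, this face lies 3 mm in front of the nose.
- tape_blade (a joint): Length of blade drawn out, in m: 0 = fully in, at most 0.2. A spring pulls it in with 2.5 N (in) to 3.5 N (fully out) while the lock is up.
- tape_lock (a joint): Travel of the lock, m: 0 = up, blade free; about 0.006 = down, blade held. It takes about 8 N straight down to start it; it snaps over half-way and then stays down by itself. Setting the tape down with more than 8 N locks it too early.
- lock_flange (a point): Middle of the top face of the lock's red flange (46 x 34 x 4 mm), 59 mm above the case's underside when up. On it stands the ribbed grip, 40 mm along x, 14 mm thick along y, 25 mm high: take it across its thickness, fingertips just above the flange, which they bear on when pushing down. The lock moves only up and down in the case, so the case is carried and drawn by it.
- shelf_board: Wooden shelf board lying fixed on the table, 360 mm (x) by 120 mm (y), 22 mm thick, label rail along its -y side. Origin: centre of its underside; +x points to the free end, whose end face lies at x = +180 mm, where the tape must be hooked. Top at z = +22 mm.
- divider: Black divider foot on the board, 40 mm long, 90 wide, axes as the board's. Origin: middle of its front (+x) face at the board's top. In front, on two stiff pins, a white panel 100 mm wide, 54 high, 3 thick, square to x; the pins stand out more or less, so its front face lies anywhere at x = +5 to +19 mm and must be found by touch. Panel and foot slide if pushed over about 20 N.
- label_gun: Grey label gun lying to the right, 179 x 93 x 46 mm; a bystander. Origin: under its middle.
- parts_carton: Small carton, 74 x 107 x 45 mm, at the back right; a bystander. Origin: centre of its underside.
- small_tin_a: Small round open tin, 77 mm wide and 26 mm high, at the back left; a bystander. Origin: centre of its underside.
- cutter_ring: Round steel cutter, 57 mm wide and 23 mm high, behind the board; a bystander. Origin: centre of its underside.

How it is judged:
By the outcome, as a careful person would: the job done as asked, in the order asked, and still so for the second after the job is handed in, with the robot touching nothing.
It also fails if it takes over 70 s, if anything falls off the work surface, if the arm or the gripper's body presses on something with over 40 N, if the wrist force passes 120 N, or if a joint passes its speed limit or range.

## Working session

There is one attempt and no reset: what is moved stays moved. The work goes in short steps, Python scripts to look and compute and a tool call to move; the robot and the scene stay as the last step left them, time stands still between calls to the robot, and variables do not carry over. Pictures are saved under pics/ and viewed, and the job is handed in when it is done.

Besides the shell and the picture viewer there is one more tool, called after "Call:" as name(argument=value, ...) on one line, values as JSON. drive_tool: Moves the arm, as the interface text tells. Its arguments: {"type":"object","properties":{"dp":{"type":"array","items":{"type":"array","items":{"type":"number"}}},"twist":{"type":"array","items":{"type":"array","items":{"type":"number"}}},"fingers":{"type":"number"},"newtons":{"type":"number"}},"required":["dp","twist"]}

```bash
mkdir -p pics; ls
python3 - <<'E'
from station import bot, viewer
import cv2,numpy as np,pickle
s=bot.sense();print({k:np.round(v,3).tolist() for k,v in s.items()}, bot.tcp_to_grasp)
d={}
for n in ["scene","top","wrist"]:
    c=viewer.capture(n);d[n]=c;cv2.imwrite(f"pics/{n}0.png",c["frame"]);print(n,np.round(-np.array(c["R"]).T@c["t"],3), np.round(c["R"],2).tolist(),c["dist_coeffs"],np.array(c["intrinsics"]).tolist())
pickle.dump(d,open("cap0.pkl","wb"))
E
```

```text
pics
{'time_s': 0.0, 'joint_positions': [-1.268, 0.207, 1.543, -0.0, 1.393, -0.151], 'joint_vel': [0.0, 0.0, 0.001, -0.0, -0.0, -0.002], 'joint_efforts': [0.001, -37.088, -28.142, 0.07, 0.036, -0.0], 'ee_pos': [0.252, -0.516, 0.204], 'eef_rot': [-0.001, 0.974, 0.225, -0.0], 'ft_force': [-0.359, -0.57, -0.187], 'torque': [-0.001, 0.006, -0.003], 'grip_width': 0.094} 0.0188
scene [-0.013  0.748  1.121] [[-0.86, -0.52, -0.01], [-0.38, 0.64, -0.67], [0.35, -0.57, -0.74]] [-0.05902125  0.          0.          0.          0.        ] [[534.7407798015568, 0.0, 276.28521354164315], [0.0, 534.7407798015568, 212.25613059285817], [0.0, 0.0, 1.0]]
top [ 0.26  -0.058  1.514] [[0.01, -1.0, 0.02], [-0.98, -0.01, -0.17], [0.17, -0.02, -0.98]] [-0.06751775  0.          0.          0.          0.        ] [[517.0039076512692, 0.0, 272.77191752525556], [0.0, 517.0039076512692, 225.2768076584183], [0.0, 0.0, 1.0]]
wrist [ 0.323 -0.482  0.383] [[0.44, -0.9, -0.0], [-0.86, -0.42, 0.27], [-0.25, -0.12, -0.96]] [-0.01884765  0.          0.          0.          0.        ] [[347.92601909110476, 0.0, 284.6347923032289], [0.0, 347.92601909110476, 206.23058788968694], [0.0, 0.0, 1.0]]
```

View pics/top0.png

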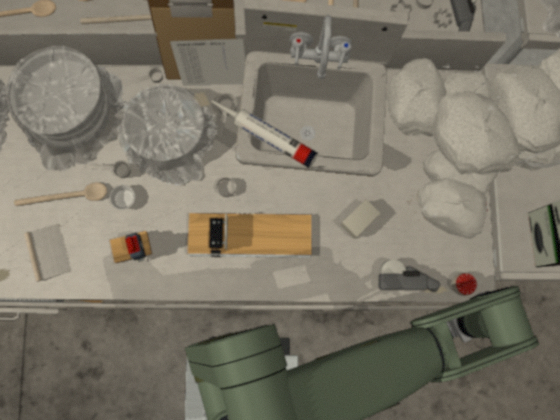

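View pics/scene0.png

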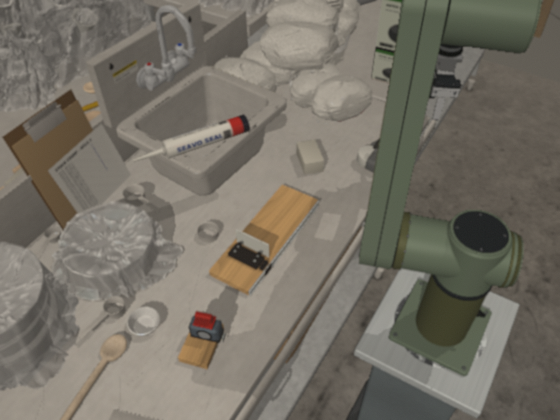

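View pics/wrist0.png

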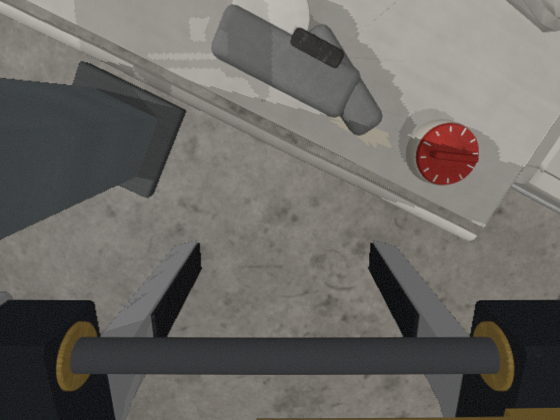

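The top view shows the tape at about (133,243), the board spanning (188–312, 213–255) with the divider near (216,235), and the free end on the right. I'll zoom in.

```bash
cat > h.py <<'E'
import numpy as np,cv2
def ray(c,uv):
    p=cv2.undistortPoints(np.array(uv,float).reshape(-1,1,2),np.array(c["intrinsics"]),np.array(c["dist_coeffs"])).reshape(-1,2)
    R=np.array(c["R"]);t=np.array(c["t"])
    d=np.c_[p,np.ones(len(p))]@R
    return -R.T@t,d
def onplane(c,uv,z):
    o,d=ray(c,uv); return o+d*((z-o[2])/d[:,2])[:,None]
def proj(c,X):
    R=np.array(c["R"]);return cv2.projectPoints(np.array(X,float).reshape(-1,1,3),cv2.Rodrigues(R)[0],np.array(c["t"]),np.array(c["intrinsics"]),np.array(c["dist_coeffs"]))[0].reshape(-1,2)
E
python3 - <<'E'
import pickle,cv2
d=pickle.load(open("cap0.pkl","rb"))
t=d["top"]["frame"];s=d["scene"]["frame"]
cv2.imwrite("pics/topc.png",cv2.resize(t[195:285,100:330],None,fx=3.4,fy=3.4,interpolation=cv2.INTER_CUBIC))
cv2.imwrite("pics/scenec.png",cv2.resize(s[180:380,170:330],None,fx=3,fy=3,interpolation=cv2.INTER_CUBIC))
E
```

```text
(no output)
```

View pics/topc.png

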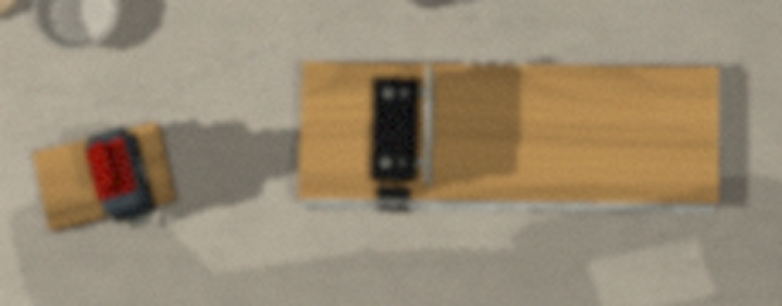

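View pics/scenec.png

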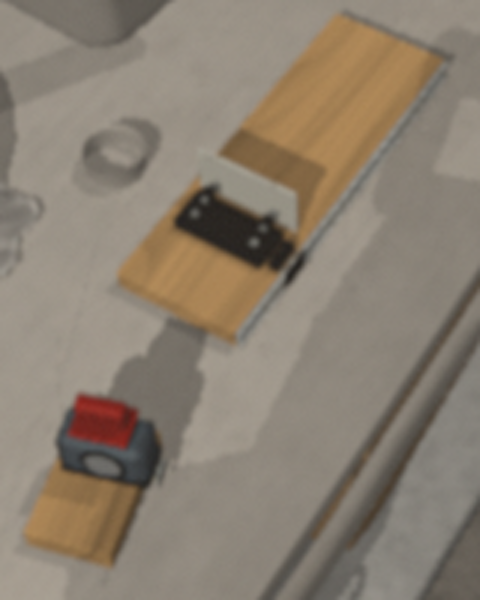

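Run:
```python
import pickle,cv2,numpy as np
from h import *
d=pickle.load(open("cap0.pkl","rb"))
def o(c,x0,y0,f,pts,z): return onplane(d[c],[[x0+(a+.5)/f-.5,y0+(b+.5)/f-.5] for a,b in pts],z).round(3)
f=3.4
print("board top",o("top",100,195,f,[(302,62),(719,67),(718,202),(300,198)],.022))
print("offcut",o("top",100,195,f,[(35,150),(160,125),(175,200),(50,230)],.022))
print("divider foot",o("top",100,195,f,[(374,78),(418,79),(416,178),(372,177)],.06))
print("red",o("top",100,195,f,[(88,140),(128,133),(138,195),(102,205)],.07))
f=3
print("S board top",o("scene",170,180,f,[(343,13),(447,60),(238,338),(120,277)],.022))
print("S offcut",o("scene",170,180,f,[(25,533),(112,562)],.022))
```

```text
board top [[ 0.559  0.162  0.022]
 [ 0.559 -0.199  0.022]
 [ 0.441 -0.197  0.022]
 [ 0.441  0.16   0.022]]
offcut [[0.48  0.389 0.022]
 [0.503 0.282 0.022]
 [0.438 0.266 0.022]
 [0.411 0.372 0.022]]
divider foot [[0.539 0.095 0.06 ]
 [0.538 0.058 0.06 ]
 [0.454 0.058 0.06 ]
 [0.455 0.095 0.06 ]]
red [[0.482 0.331 0.07 ]
 [0.488 0.298 0.07 ]
 [0.436 0.287 0.07 ]
 [0.428 0.316 0.07 ]]
S board top [[ 0.55  -0.202  0.022]
 [ 0.433 -0.198  0.022]
 [ 0.432  0.164  0.022]
 [ 0.551  0.164  0.022]]
S offcut [[0.474 0.392 0.022]
 [0.404 0.377 0.022]]
```

Call:
drive_tool(dp=[[0.023,-0.032,-0.003],[0.023,-0.032,-0.003],[0.023,-0.032,-0.003],[0.023,-0.032,-0.003],[0.023,-0.032,-0.003],[0.023,-0.032,-0.003],[0.023,-0.032,-0.003],[0.023,-0.032,-0.003],[0.023,-0.032,-0.003],[0.023,-0.032,-0.003],[0.023,-0.032,-0.003],[0.023,-0.032,-0.003]], twist=[[0,0,0],[0,0,0],[0,0,0],[0,0,0],[0,0,0],[0,0,0],[0,0,0],[0,0,0],[0,0,0],[0,0,0],[0,0,0],[0,0,0]])

```text
time_s: 1.15
ee_pos: [0.3311, -0.0357, 0.2369]
eef_rot: [-0.005, 0.976, 0.216, -0.0]
ft_force: [0.8, -0.1, 0.0]
grip_width: 0.094
```

Call:
drive_tool(dp=[[0.022,-0.028,-0.001],[0.022,-0.028,-0.001],[0.022,-0.028,-0.001],[0.022,-0.028,-0.001],[0.022,-0.028,-0.001],[0.022,-0.028,-0.001],[0.022,-0.028,-0.001],[0.022,-0.028,-0.001],[0.02,-0.025,0],[0,0,0],[0,0,0]], twist=[[0,0,0],[0,0,0],[0,0,0],[0,0,0],[0,0,0],[0,0,0],[0,0,0],[0,0,0],[0,0,0.09],[0,0,0.09],[0,0,0]])

```text
time_s: 2.07
ee_pos: [0.4004, 0.2978, 0.2474]
eef_rot: [-0.005, 0.991, 0.13, 0.002]
ft_force: [1.0, -0.0, 0.2]
grip_width: 0.0941
```

Run:
```python
from station import bot, viewer
import cv2,numpy as np,pickle
s=bot.sense();print(s["ee_pos"],s["eef_rot"],s["time_s"])
d={}
for n in ["wrist"]:
    c=viewer.capture(n);d[n]=c;cv2.imwrite(f"pics/{n}1.png",c["frame"])
pickle.dump(d,open("cap1.pkl","wb"))
```

```text
[0.40043502 0.29781928 0.24738269] [-0.00453904  0.99148178  0.1301544   0.00176131] 2.0667
```

View pics/wrist1.png

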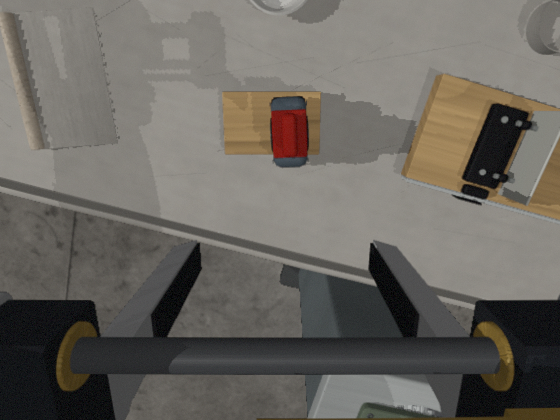

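Run:
```python
import pickle,cv2,numpy as np
from h import *
c=pickle.load(open("cap1.pkl","rb"))["wrist"]
im=c["frame"]
cv2.imwrite("pics/w1c.png",cv2.resize(im[80:180,215:330],None,fx=6,fy=6,interpolation=cv2.INTER_CUBIC))
hsv=cv2.cvtColor(im,cv2.COLOR_BGR2HSV)
m=((hsv[...,0]<8)|(hsv[...,0]>172))&(hsv[...,1]>150)&(hsv[...,2]>50)
m=m.astype(np.uint8);m[:,:200]=0;m[200:]=0
print(cv2.minAreaRect(cv2.findNonZero(m)))
```

```text
((289.0282897949219, 133.15093994140625), (47.04251480102539, 35.401336669921875), 87.51044464111328)
```

View pics/w1c.png

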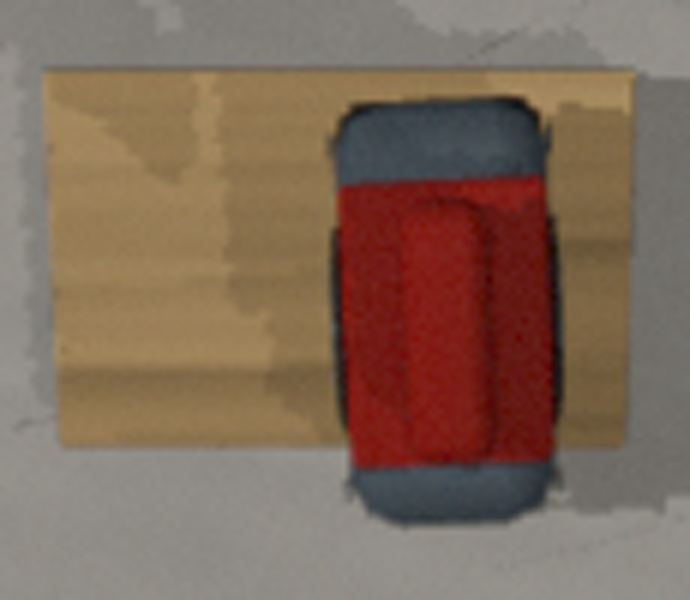

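Run:
```python
import pickle,cv2,numpy as np
from h import *
c=pickle.load(open("cap1.pkl","rb"))["wrist"]
def P(pts,z): return onplane(c,[[215+(a+.5)/6-.5,80+(b+.5)/6-.5] for a,b in pts],z).round(4)
print("cam",ray(c,[[0,0]])[0])
oc=P([(45,68),(635,70),(625,445),(62,447)],.022);print("offcut",oc)
print("dims",np.linalg.norm(oc[0]-oc[1]),np.linalg.norm(oc[1]-oc[2]),"yaw",np.degrees(np.arctan2(*(oc[1]-oc[2])[1::-1])),np.degrees(np.arctan2(*(oc[0]-oc[3])[1::-1])))
fl=P([(340,185),(546,178),(553,462),(352,468)],.081);print("flange",fl,fl.mean(0),np.linalg.norm(fl[0]-fl[3]),np.linalg.norm(fl[0]-fl[1]))
a=(fl[0]+fl[1]-fl[2]-fl[3])[:2];print("yaw",np.degrees(np.arctan2(a[1],a[0])))
print("grip top",P([(445,200),(450,455)],.106), P([(403,330),(488,330)],.106))
u=a/np.linalg.norm(a)
ctr=fl.mean(0)[:2]
for nm,p in [("+edge",(oc[0]+oc[1])/2),("-edge",(oc[2]+oc[3])/2)]: print(nm,(p[:2]-ctr)@u)
print("case ends at .07",[(q[:2]-ctr)@u for q in P([(440,100),(450,520)],.06)])
s=pickle.load(open("cap0.pkl","rb"))["scene"]
cv2.imwrite("pics/s0c.png",cv2.resize(s["frame"][300:375,170:240],None,fx=8,fy=8,interpolation=cv2.INTER_CUBIC))
```

```text
cam [0.47640137 0.31651692 0.42652527]
offcut [[0.4767 0.3922 0.022 ]
 [0.5044 0.2868 0.022 ]
 [0.4378 0.2691 0.022 ]
 [0.4092 0.3741 0.022 ]]
dims 0.10897912644171816 0.06891190027854399 yaw 14.883215468101618 15.010635183949717
flange [[0.4714 0.3317 0.081 ]
 [0.4809 0.3002 0.081 ]
 [0.4376 0.2867 0.081 ]
 [0.428  0.3185 0.081 ]] [0.454475 0.309275 0.081   ] 0.04536298050172628 0.032901367752724175
yaw 17.116659379551805
grip top [[0.4737 0.315  0.106 ]
 [0.4374 0.3044 0.106 ]] [[0.4537 0.3161 0.106 ]
 [0.457  0.3037 0.106 ]]
+edge 0.043372915506627745
-edge -0.025975567096474795
case ends at .07 [np.float64(0.035806787733547486), np.float64(-0.03512654888089651)]
```

View pics/s0c.png

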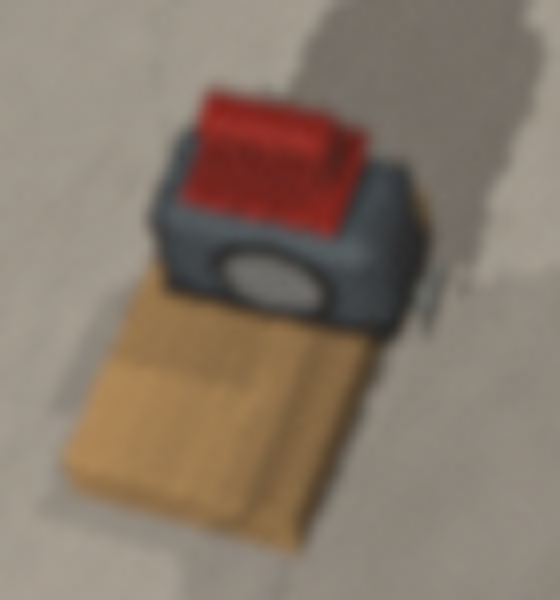

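Call:
drive_tool(dp=[[-0.04,0,0],[-0.04,0,0],[0,0,0]], twist=[[0,0,0],[0,0,0],[0,0,0]])

```text
time_s: 2.37
ee_pos: [0.32, 0.2736, 0.2416]
eef_rot: [-0.003, 0.991, 0.133, -0.004]
ft_force: [0.4, -0.3, 0.4]
grip_width: 0.0939
```

Run:
```python
from station import bot, viewer
import cv2,numpy as np,pickle
from h import *
s=bot.sense();print(s["ee_pos"],s["eef_rot"],s["time_s"])
c=viewer.capture("wrist");pickle.dump(c,open("cap2.pkl","wb"))
o=proj(c,[[.455,.309,.022]])[0];print(o)
x,y=int(o[0]),int(o[1]);y0=max(0,y-50)
cv2.imwrite("pics/w2c.png",cv2.resize(c["frame"][y0:y+50,x-50:x+60],None,fx=6,fy=6,interpolation=cv2.INTER_CUBIC));print(x-50,y0)
```

```text
[0.31996679 0.27358266 0.24161955] [-0.00269648  0.9910746   0.13323436 -0.00353207] 2.3667
[287.53046114  46.87019394]
237 0
```

View pics/w2c.png

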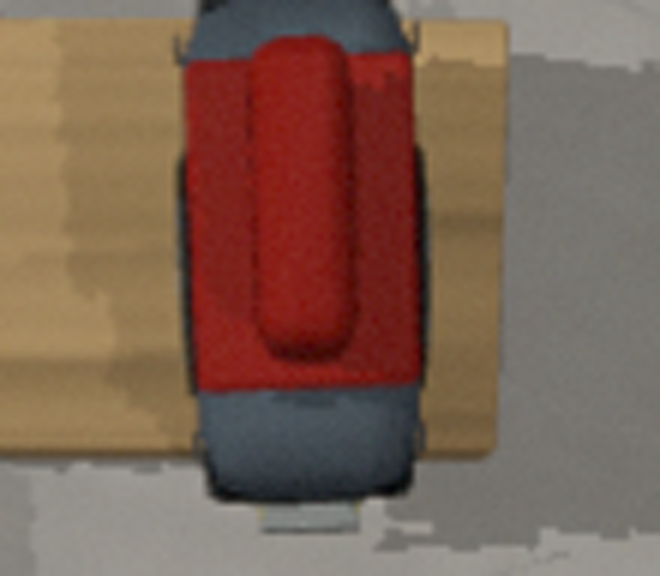

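Call:
drive_tool(dp=[[0.035,0,0.015],[0.035,0,0.015],[0.035,0,0.015],[0.035,0.001,0.015],[0,0,0]], twist=[[0,0,-0.024],[0,0,0],[0,0,0],[0,0,0],[0,0,0]], fingers=-0.4, newtons=40)

```text
time_s: 2.83
ee_pos: [0.468, 0.3128, 0.1841]
eef_rot: [-0.005, 0.989, 0.148, 0.006]
ft_force: [-1.7, -0.8, -0.8]
grip_width: 0.0665
```

```bash
cat > st.py <<'E'
from station import bot
import numpy as np
from scipy.spatial.transform import Rotation as Ro
s=bot.sense();q=s["eef_rot"];R=Ro.from_quat([q[1],q[2],q[3],q[0]]).as_matrix()
def rel(target,yawdeg):
    d=R.T@(np.array(target)-s["ee_pos"])
    y=np.radians(yawdeg);Rt=np.array([[np.cos(y),np.sin(y),0],[np.sin(y),-np.cos(y),0],[0,0,-1]])
    return d.round(4),Ro.from_matrix(R.T@Rt).as_rotvec().round(4)
print("t",round(float(s["time_s"]),2),"pos",np.round(s["ee_pos"],4),"F",np.round(s["ft_force"],1),"T",np.round(s["torque"],2),"w",round(float(s["grip_width"]),4),"yaw",round(float(np.degrees(np.arctan2(R[1,0],R[0,0]))),2),"zax",R[:,2].round(4),"q",np.round(s["joint_positions"],2))
E
python3 - <<'E'
from st import *
print(rel([.455,.3095,.083],16.7))
E
```

```text
t 2.83 pos [0.468  0.3128 0.1841] F [-1.7 -0.8 -0.8] T [ 0.02  0.07 -0.  ] w 0.0665 yaw 16.97 zax [ 0.01    0.0114 -0.9999] q [0.43 0.19 1.61 0.01 1.33 1.7 ]
(array([-0.0147,  0.0002,  0.1009]), array([-0.008 , -0.0129,  0.0047]))
```

Call:
drive_tool(dp=[[-0.007,0,0.02],[-0.005,0,0.02],[0,0,0.015],[0,0,0]], twist=[[-0.004,-0.006,0],[-0.004,-0.006,0],[0,0,0],[0,0,0]])

```text
time_s: 3.17
ee_pos: [0.4643, 0.307, 0.1265]
eef_rot: [0.0, 0.989, 0.146, 0.002]
ft_force: [-0.5, -0.0, 0.0]
grip_width: 0.0659
```

Run:
```python
from st import *
print(rel([.455,.3095,.083],16.7))
from station import viewer
import cv2
cv2.imwrite("pics/w3.png",viewer.capture("wrist")["frame"])
```

```text
t 3.17 pos [0.4643 0.307  0.1265] F [-0.5 -0.   0. ] T [-0.04  0.    0.03] w 0.0659 yaw 16.83 zax [ 3.4e-03  1.0e-04 -1.0e+00] q [ 0.43  0.24  1.67 -0.    1.23  1.71]
(array([-0.0083, -0.0051,  0.0435]), array([ 0.0009, -0.0033,  0.0023]))
```

View pics/w3.png

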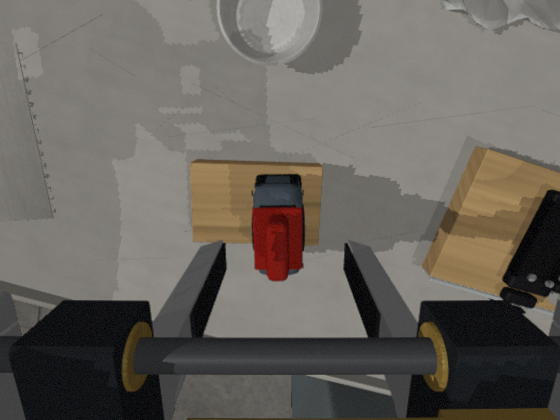

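Call:
drive_tool(dp=[[-0.004,-0.003,0.01],[-0.004,-0.002,0.01],[0,0,0.008],[0,0,0]], twist=[[0,0,0],[0,0,0],[0,0,0],[0,0,0]])

```text
time_s: 3.55
ee_pos: [0.4592, 0.3106, 0.1028]
eef_rot: [-0.001, 0.989, 0.146, 0.007]
ft_force: [-0.2, -0.2, -0.8]
grip_width: 0.0656
```

Run:
```python
from st import *
print(rel([.455,.3095,.083],16.7))
```

```text
t 3.55 pos [0.4592 0.3106 0.1028] F [-0.2 -0.2 -0.8] T [0.05 0.02 0.03] w 0.0656 yaw 16.8 zax [ 0.0141  0.005  -0.9999] q [ 0.44  0.26  1.7  -0.    1.16  1.72]
(array([-0.0046, -0.0001,  0.0197]), array([-0.0008, -0.0149,  0.0018]))
```

Call:
drive_tool(dp=[[-0.004,0,0.007],[0,0,0.007],[0,0,0.002],[0,0,0]], twist=[[0,-0.014,0],[0,0,0],[0,0,0],[0,0,0]])

```text
time_s: 3.88
ee_pos: [0.4556, 0.3101, 0.0864]
eef_rot: [-0.001, 0.989, 0.147, 0.001]
ft_force: [-0.1, 0.1, -0.1]
grip_width: 0.0657
```

Run:
```python
from st import *
print(rel([.455,.3095,.084],16.7))
```

```text
t 3.88 pos [0.4556 0.3101 0.0864] F [-0.1  0.1 -0.1] T [-0.01  0.   -0.01] w 0.0657 yaw 16.87 zax [ 0.0017  0.0017 -1.    ] q [0.44 0.28 1.71 0.   1.14 1.72]
(array([-0.0007,  0.0004,  0.0024]), array([-0.0011, -0.0021,  0.003 ]))
```

Call:
drive_tool(dp=[[0,0,0.003],[0,0,0]], twist=[[0,0,0],[0,0,0]])

```text
time_s: 4.05
ee_pos: [0.4557, 0.3102, 0.0831]
eef_rot: [-0.001, 0.989, 0.147, 0.001]
ft_force: [0.1, 0.2, -0.6]
grip_width: 0.0658
```

Call:
drive_tool(dp=[[0,0,0],[0,0,0],[0,0,0],[0,0,0]], twist=[[0,0,0],[0,0,0],[0,0,0],[0,0,0]], fingers=1, newtons=40)

```text
time_s: 4.38
ee_pos: [0.4564, 0.3105, 0.0837]
eef_rot: [-0.001, 0.989, 0.147, 0.002]
ft_force: [-0.4, 0.5, -0.5]
grip_width: 0.0425
```

Run:
```python
from st import *
```

```text
t 4.38 pos [0.4564 0.3105 0.0837] F [-0.4  0.5 -0.5] T [ 0.06  0.01 -0.04] w 0.0425 yaw 16.88 zax [ 0.0031  0.0022 -1.    ] q [0.44 0.29 1.71 0.   1.14 1.72]
```

Call:
drive_tool(dp=[[0,0,0],[0,0,0],[0,0,0],[0,0,0],[0,0,0],[0,0,0],[0,0,0]], twist=[[0,0,0],[0,0,0],[0,0,0],[0,0,0],[0,0,0],[0,0,0],[0,0,0]])

```text
time_s: 4.97
ee_pos: [0.4569, 0.3105, 0.0842]
eef_rot: [-0.001, 0.989, 0.147, 0.002]
ft_force: [1.0, 0.1, -0.3]
grip_width: 0.014
```

Run:
```python
from st import *
```

```text
t 4.97 pos [0.4569 0.3105 0.0842] F [ 1.   0.1 -0.3] T [0.05 0.02 0.05] w 0.014 yaw 16.87 zax [ 0.0043  0.0026 -1.    ] q [0.44 0.29 1.71 0.   1.14 1.72]
```

Call:
drive_tool(dp=[[0,0,-0.008],[0,0,-0.02],[0,0,-0.03],[0,0,-0.035],[0,0,-0.02],[0,0,0]], twist=[[0,0,0],[0,0,0],[0,0,0],[0,0,0],[0,0,0],[0,0,0]])

```text
time_s: 5.47
ee_pos: [0.4509, 0.3078, 0.1964]
eef_rot: [0.001, 0.989, 0.147, -0.006]
ft_force: [0.3, 0.2, -2.0]
grip_width: 0.0139
```

Run:
```python
from st import *
print(rel([.40,-.10,.2],16.7))
from station import viewer
import cv2
cv2.imwrite("pics/s4.png",viewer.capture("scene")["frame"])
```

```text
t 5.47 pos [0.4509 0.3078 0.1964] F [ 0.3  0.2 -2. ] T [ 0.1  -0.08 -0.01] w 0.0139 yaw 16.87 zax [-0.0112 -0.0043 -0.9999] q [0.44 0.16 1.61 0.   1.38 1.72]
(array([-0.1671,  0.3755, -0.0013]), array([0.0008, 0.012 , 0.0031]))
```

View pics/s4.png

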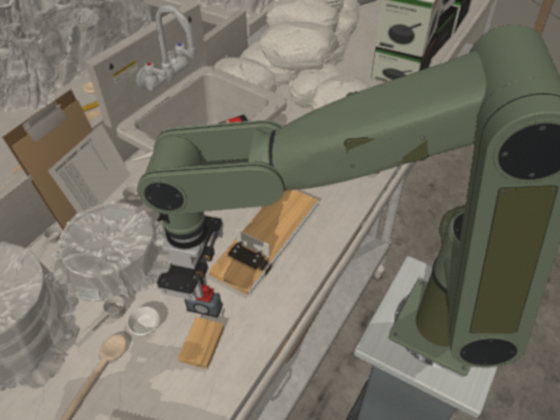

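Tape lifted (red grip at about (207,295) in the scene view) and clear of the off-cut. Next I move over the board to view its free end.

Call:
drive_tool(dp=[[-0.008,0.017,0],[-0.016,0.035,0],[-0.016,0.035,0],[-0.016,0.035,0],[-0.016,0.035,0],[-0.016,0.035,0],[-0.016,0.035,0],[-0.016,0.035,0],[-0.016,0.035,0],[-0.016,0.035,0],[-0.01,0.025,0],[0,0,0]], twist=[[0,0.012,0],[0,0,0],[0,0,0],[0,0,0],[0,0,0],[0,0,0],[0,0,0],[0,0,0],[0,0,0],[0,0,0],[0,0,0],[0,0,0]])

```text
time_s: 6.52
ee_pos: [0.3812, -0.0934, 0.1717]
eef_rot: [-0.004, 0.988, 0.151, -0.017]
ft_force: [-0.3, -0.0, -2.1]
grip_width: 0.0136
```

Run:
```python
from st import *
from station import viewer
import cv2,pickle
c=viewer.capture("wrist");cv2.imwrite("pics/w5.png",c["frame"]);pickle.dump(c,open("cap5.pkl","wb"))
```

```text
t 6.52 pos [ 0.3812 -0.0934  0.1717] F [-0.3 -0.  -2.1] T [-0.   -0.04  0.02] w 0.0136 yaw 17.42 zax [-0.0354  0.0018 -0.9994] q [-0.45 -0.14  1.97 -0.01  1.34  0.82]
```

View pics/w5.png

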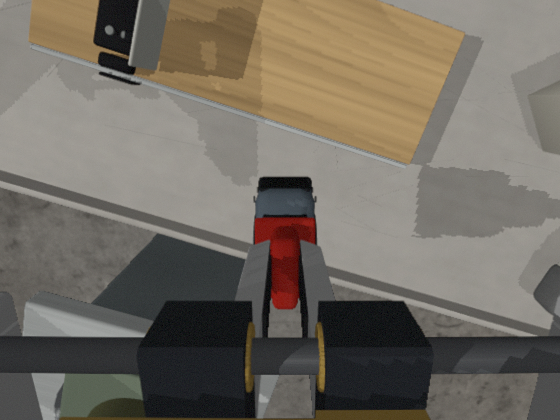

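The free-end corners are at about (465,36) and (410,163). The tape hangs straight in the jaws, heel at about (286,180).

```bash
python3 - <<'E'
import pickle,cv2,numpy as np
from h import *
from scipy.spatial.transform import Rotation as Ro
c=pickle.load(open("cap5.pkl","rb"));im=c["frame"]
hsv=cv2.cvtColor(im,cv2.COLOR_BGR2HSV)
m=((hsv[...,0]>8)&(hsv[...,0]<22)&(hsv[...,1]>95)).astype(np.uint8);m[200:]=0
m=cv2.morphologyEx(m,cv2.MORPH_OPEN,np.ones((3,3)))
cs,_=cv2.findContours(m,cv2.RETR_EXTERNAL,cv2.CHAIN_APPROX_NONE)
k=max(cs,key=cv2.contourArea).reshape(-1,2)
print(cv2.approxPolyDP(k.reshape(-1,1,2),5,True).reshape(-1,2).tolist())
A=np.array([465,36]);B=np.array([409,163])
def side(A,B):
    d=(B-A)/np.linalg.norm(B-A);n=np.array([-d[1],d[0]]);t=(k-A)@d;e=(k-A)@n
    return k[(abs(e)<5)&(t>12)&(t<np.linalg.norm(B-A)-12)]
for nm,a,b in [("end",A,B),("rail",np.array([400,161.]),np.array([180,85.])),("back",A,np.array([370,0]))]:
    p=side(a,b); w=onplane(c,p,.022)
    l=cv2.fitLine(w[:,:2].astype(np.float32),cv2.DIST_HUBER,0,.01,.01).ravel()
    print(nm,len(p),l,"ang",np.degrees(np.arctan2(l[1],l[0])))
print(onplane(c,[[465,36],[409,163]],.022))
# panel
print("panel/foot foot corners z.03",onplane(c,[[137,57],[100,55]],.03))
print("cam",ray(c,[[0,0]])[0])
E
python3 - <<'E'
import cv2
im=cv2.imread("pics/w5.png")
cv2.imwrite("pics/w5c.png",cv2.resize(im[0:100,20:190],None,fx=4.5,fy=4.5,interpolation=cv2.INTER_CUBIC))
E
```

```text
[[135, 74], [409, 162], [463, 33], [375, 0], [171, 0], [157, 69], [135, 68]]
end 105 [ 0.99999046 -0.00436152  0.49862114 -0.19616644] ang -0.24989755
rail 198 [ 0.00198896  0.99999803  0.4387134  -0.07869831] ang 89.88603
back 73 [ 0.0025291  0.9999968  0.5560134 -0.1539302] ang 89.85509
[[ 0.55403486 -0.19820415  0.022     ]
 [ 0.4385903  -0.19629878  0.022     ]]
panel/foot foot corners z.03 [[0.45402329 0.06330607 0.03      ]
 [0.44629903 0.09419015 0.03      ]]
cam [ 0.46292846 -0.070078    0.34769547]
```

View pics/w5c.png

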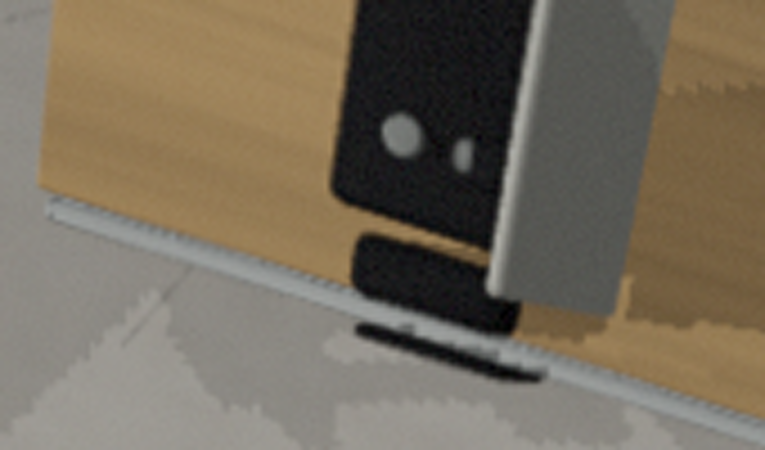

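Run:
```python
import pickle,cv2,numpy as np
from h import *
from st import *
c=pickle.load(open("cap5.pkl","rb"))
im=c["frame"]
cv2.imwrite("pics/w5d.png",cv2.resize(im[165:320,235:335],None,fx=3.8,fy=3.8,interpolation=cv2.INTER_CUBIC))
def tool(uv,zt):
    o,d=ray(c,uv); o=R.T@(o-s["ee_pos"]); d=d@R
    return o+d*((zt-o[2])/d[:,2])[:,None]
for uv in [(254,220),(317,220)]: print(tool([uv],.003).round(4))
print("heel top", tool([(262,183),(308,183)],.014).round(4))
print("panel front low", onplane(c,[[20+615/4.5,315/4.5]],.024), "top edge front", onplane(c,[[20+500/4.5,293/4.5],[20+545/4.5,0]],.076))
```

```text
t 6.57 pos [ 0.3806 -0.0912  0.1711] F [-0.3  1.3 -4. ] T [0.01 0.07 0.03] w 0.0138 yaw 17.44 zax [-0.037   0.0046 -0.9993] q [-0.45 -0.14  1.97 -0.01  1.34  0.82]
[[ 0.0193 -0.0147  0.003 ]]
[[0.0193 0.02   0.003 ]]
heel top [[ 0.0378 -0.0106  0.014 ]
 [ 0.0377  0.0154  0.014 ]]
panel front low [[0.44845589 0.04724802 0.024     ]] top edge front [[0.44855721 0.04717459 0.076     ]
 [0.49284439 0.04798201 0.076     ]]
```

View pics/w5d.png

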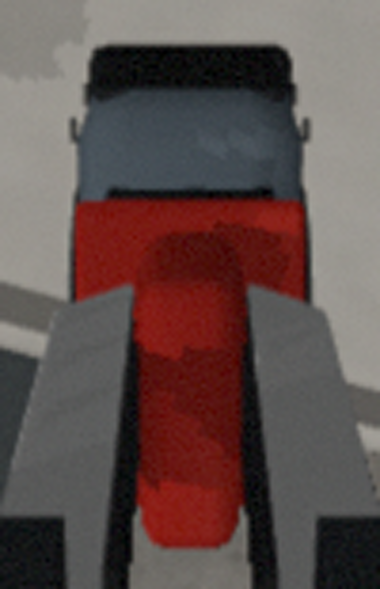

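Call:
drive_tool(dp=[[0,0,-0.01],[0,0,-0.01],[0,0,-0.01],[0,0,0],[0,0,0],[0,0,0],[0,0,0],[0,0,0],[0,0,0],[0,0,0],[0,0,0],[0,0,0]], twist=[[0,0.018,-0.11],[0,0.018,-0.11],[0,0,-0.11],[0,0,-0.11],[0,0,-0.11],[0,0,-0.11],[0,0,-0.11],[0,0,-0.11],[0,0,-0.11],[0,0,-0.11],[0,0,-0.11],[0,0,0]])

```text
time_s: 7.57
ee_pos: [0.369, -0.0725, 0.1826]
eef_rot: [-0.029, 0.702, 0.712, 0.003]
ft_force: [0.2, -0.9, -3.9]
grip_width: 0.0134
```

Run:
```python
from st import *
print(rel([.497,-.161,.13],89.9))
```

```text
t 7.57 pos [ 0.369  -0.0725  0.1826] F [ 0.2 -0.9 -3.9] T [-0.05 -0.11 -0.04] w 0.0134 yaw 90.78 zax [-0.0365  0.0457 -0.9983] q [-0.45 -0.18  1.99  0.03  1.39 -0.47]
(array([-0.0926,  0.1284,  0.0438]), array([-0.0362, -0.0459,  0.0162]))
```

Call:
drive_tool(dp=[[-0.012,0.017,0],[-0.023,0.032,0],[-0.023,0.032,0],[-0.018,0.025,0],[-0.008,0.012,0],[0,0,0],[0,0,0]], twist=[[-0.018,-0.023,0.008],[-0.018,-0.023,0.008],[0,0,0],[0,0,0],[0,0,0],[0,0,0],[0,0,0]])

```text
time_s: 8.15
ee_pos: [0.4865, -0.1483, 0.169]
eef_rot: [-0.008, 0.712, 0.703, -0.002]
ft_force: [-0.7, 0.2, -3.9]
grip_width: 0.0135
```

Run:
```python
from st import *
print(rel([.497,-.161,.13],89.9))
```

```text
t 8.15 pos [ 0.4865 -0.1483  0.169 ] F [-0.7  0.2 -3.9] T [ 0.04 -0.05  0.05] w 0.0135 yaw 89.27 zax [-0.0141  0.0096 -0.9999] q [-0.47  0.11  1.73  0.    1.32 -0.46]
(array([-0.0129,  0.0112,  0.0387]), array([-0.0142, -0.0095, -0.0109]))
```

Call:
drive_tool(dp=[[-0.007,0.006,0.015],[-0.006,0.005,0.015],[0,0,0.01],[0,0,0],[0,0,0]], twist=[[-0.014,-0.0095,-0.011],[0,0,0],[0,0,0],[0,0,0],[0,0,0]])

```text
time_s: 8.57
ee_pos: [0.4926, -0.1547, 0.1247]
eef_rot: [-0.005, 0.708, 0.706, -0.001]
ft_force: [0.6, 0.0, -3.0]
grip_width: 0.0138
```

Run:
```python
from st import *
print(rel([.497,-.161,.10],89.9))
from station import viewer
import cv2
for n in ["wrist","scene"]: cv2.imwrite(f"pics/{n}6.png",viewer.capture(n)["frame"])
a=cv2.imread("pics/scene6.png")[120:320,200:400];cv2.imwrite("pics/scene6c.png",cv2.resize(a,None,fx=3,fy=3,interpolation=cv2.INTER_CUBIC))
```

```text
t 8.57 pos [ 0.4926 -0.1547  0.1247] F [ 0.6  0.  -3. ] T [-0.02 -0.11 -0.02] w 0.0138 yaw 89.8 zax [-0.0073  0.0055 -1.    ] q [-0.47  0.17  1.76  0.    1.22 -0.47]
(array([-0.0064,  0.0046,  0.0246]), array([-0.0073, -0.0055, -0.0018]))
```

View pics/wrist6.png

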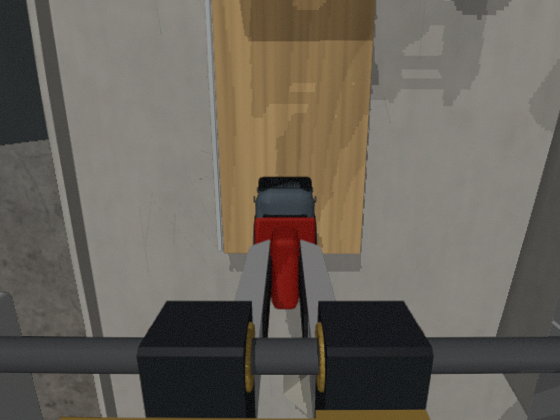

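View pics/scene6c.png

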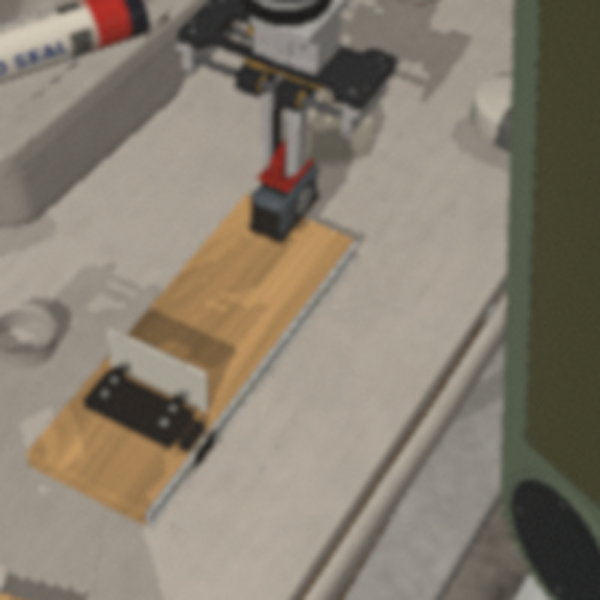

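Run:
```python
import cv2,numpy as np
from h import *
from station import viewer
from st import *
c=viewer.capture("wrist");im=c["frame"]
hsv=cv2.cvtColor(im,cv2.COLOR_BGR2HSV)
m=(hsv[...,0]>8)&(hsv[...,0]<22)&(hsv[...,1]>95)
pts=[]
for u in list(range(224,240,2))+list(range(334,358,3)):
    r=np.where(m[200:300,u])[0]
    if len(r): pts.append((u,200+r.max()+.5))
w=onplane(c,pts,.022);print(np.round(w[:,1],4))
for r in (215,235):
    q=np.where(m[r,180:400])[0];print(onplane(c,[[180+q.min(),r],[180+q.max(),r]],.022)[:,0].round(4))
```

```text
t 8.67 pos [ 0.4929 -0.1549  0.1252] F [-0.4  0.  -3.1] T [-0.01 -0.06  0.02] w 0.0137 yaw 89.82 zax [-0.0066  0.0051 -1.    ] q [-0.47  0.17  1.76  0.    1.22 -0.47]
[-0.1959 -0.1959 -0.1959 -0.1959 -0.1968 -0.1968 -0.1968 -0.1968 -0.1968
 -0.1968 -0.1969 -0.1969 -0.1969 -0.1969 -0.1969 -0.1969]
[0.4384 0.5563]
[0.4383 0.5565]
```

Call:
drive_tool(dp=[[-0.005,0.003,0.008],[-0.004,0.001,0.008],[0,0,0.006],[0,0,0],[0,0,0]], twist=[[-0.007,-0.005,-0.002],[0,0,0],[0,0,0],[0,0,0],[0,0,0]])

```text
time_s: 9.13
ee_pos: [0.4995, -0.1661, 0.1043]
eef_rot: [0.004, 0.708, 0.707, 0.001]
ft_force: [0.1, 0.5, -3.1]
grip_width: 0.0135
```

Run:
```python
from st import *
print(rel([.497,-.163,.0845],89.9))
```

```text
t 9.13 pos [ 0.4995 -0.1661  0.1043] F [ 0.1  0.5 -3.1] T [ 0.01 -0.08 -0.01] w 0.0135 yaw 89.92 zax [ 0.0075 -0.0039 -1.    ] q [-0.49  0.21  1.77  0.    1.16 -0.48]
(array([ 0.0032, -0.0027,  0.0197]), array([0.0075, 0.0039, 0.0003]))
```

Call:
drive_tool(dp=[[0.001,-0.002,0.006],[0.001,0,0.006],[0,0,0.002],[0,0,0],[0,0,0]], twist=[[0.007,0.004,0],[0,0,0],[0,0,0],[0,0,0],[0,0,0]])

```text
time_s: 9.55
ee_pos: [0.4971, -0.1638, 0.0883]
eef_rot: [-0.001, 0.708, 0.706, 0.0]
ft_force: [0.8, 0.3, -2.1]
grip_width: 0.0141
```

Run:
```python
from st import *
print(rel([.497,-.163,.0845],89.9))
```

```text
t 9.55 pos [ 0.4971 -0.1638  0.0883] F [ 0.8  0.3 -2.1] T [ 0.01 -0.06  0.03] w 0.0141 yaw 89.9 zax [-0.0012  0.0012 -1.    ] q [-0.48  0.23  1.78  0.    1.14 -0.48]
(array([ 0.0008, -0.0001,  0.0038]), array([-0.0012, -0.0012, -0.0001]))
```

Call:
drive_tool(dp=[[0,0,0.002],[0,0,0],[0,0,0.001],[0,0,0]], twist=[[0,0,0],[0,0,0],[0,0,0],[0,0,0]])

```text
time_s: 9.88
ee_pos: [0.4975, -0.1639, 0.0854]
eef_rot: [-0.0, 0.708, 0.707, 0.0]
ft_force: [-0.3, -0.1, -2.2]
grip_width: 0.014
```

Run:
```python
from st import *
print(rel([.497,-.163,.0845],89.9))
```

```text
t 9.88 pos [ 0.4975 -0.1639  0.0854] F [-0.3 -0.1 -2.2] T [-0.   -0.06 -0.02] w 0.014 yaw 89.91 zax [-4.e-04  8.e-04 -1.e+00] q [-0.48  0.23  1.78  0.    1.13 -0.48]
(array([ 0.0009, -0.0005,  0.0009]), array([-0.0004, -0.0008,  0.0002]))
```

Call:
drive_tool(dp=[[0.006,0,0.001],[0.006,0,0],[0.006,0,0],[0.003,0,0],[0,0,0]], twist=[[0,0,0],[0,0,0],[0,0,0],[0,0,0],[0,0,0]])

```text
time_s: 10.3
ee_pos: [0.498, -0.1434, 0.0848]
eef_rot: [0.002, 0.707, 0.707, -0.001]
ft_force: [-0.7, -2.2, -3.8]
grip_width: 0.0138
```

Run:
```python
from st import *
print(rel([.497,.0,.0845],89.9))
```

```text
t 10.3 pos [ 0.498  -0.1434  0.0848] F [-0.7 -2.2 -3.8] T [-0.59 -0.05 -0.02] w 0.0138 yaw 89.94 zax [ 0.001  -0.0048 -1.    ] q [-0.44  0.22  1.79 -0.    1.12 -0.44]
(array([ 0.1434, -0.0011, -0.0004]), array([0.001 , 0.0048, 0.0007]))
```

Hooked: the pull is about 2.2 N along −y. I draw back.

Call:
drive_tool(dp=[[0.008,0,0],[0.012,0,0],[0.014,0,0],[0.014,0,0],[0.014,0,0],[0.014,0,0],[0.012,0,0],[0.008,0,0],[0,0,0],[0,0,0]], twist=[[0,0.003,0],[0,0,0],[0,0,0],[0,0,0],[0,0,0],[0,0,0],[0,0,0],[0,0,0],[0,0,0],[0,0,0]])

```text
time_s: 11.13
ee_pos: [0.4973, -0.0407, 0.0845]
eef_rot: [0.003, 0.707, 0.707, -0.002]
ft_force: [-0.6, -3.7, -3.9]
grip_width: 0.0135
```

Run:
```python
from st import *
print(rel([.497,.0,.0845],89.9))
from station import viewer
import cv2
a=viewer.capture("scene")["frame"][120:320,200:400];cv2.imwrite("pics/scene7c.png",cv2.resize(a,None,fx=3,fy=3,interpolation=cv2.INTER_CUBIC))
```

```text
t 11.13 pos [ 0.4973 -0.0407  0.0845] F [-0.6 -3.7 -3.9] T [-0.57 -0.07 -0.04] w 0.0135 yaw 90.05 zax [ 0.0014 -0.0065 -1.    ] q [-0.25  0.18  1.84 -0.01  1.11 -0.25]
(array([ 0.0407, -0.0003, -0.0002]), array([0.0014, 0.0065, 0.0026]))
```

View pics/scene7c.png

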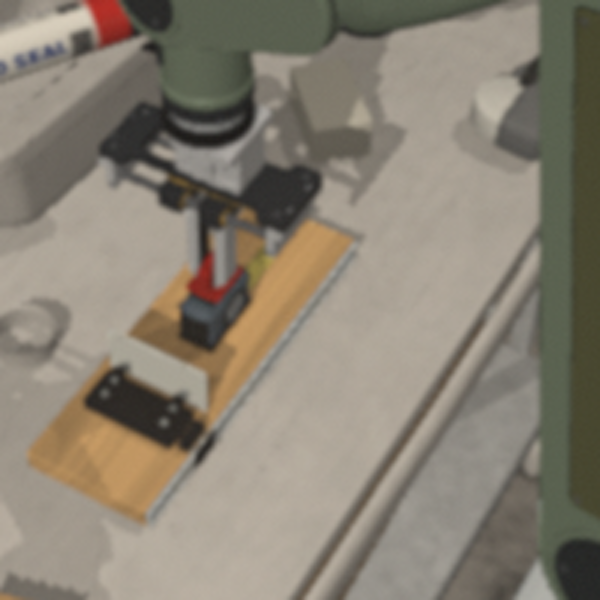

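Call:
drive_tool(dp=[[0.008,0,0.0005],[0.01,0,0.0005],[0.01,0,0],[0.005,0,0],[0,0,0],[0,0,0]], twist=[[0.001,0.006,0.002],[0,0.003,0],[0,0.003,0],[0,0,0],[0,0,0],[0,0,0]])

```text
time_s: 11.68
ee_pos: [0.4983, -0.0101, 0.0846]
eef_rot: [0.0, 0.709, 0.705, 0.001]
ft_force: [-1.3, -3.0, -2.2]
grip_width: 0.0138
```

Run:
```python
from st import *
print(rel([.497,.012,.0842],89.9))
```

```text
t 11.68 pos [ 0.4983 -0.0101  0.0846] F [-1.3 -3.  -2.2] T [-0.79 -0.02 -0.01] w 0.0138 yaw 89.73 zax [ 0.0016  0.0013 -1.    ] q [-0.2   0.18  1.84  0.    1.12 -0.19]
(array([ 0.0221, -0.0014,  0.0004]), array([ 0.0016, -0.0013, -0.0029]))
```

Call:
drive_tool(dp=[[0.004,-0.001,0.0005],[0.004,0,0],[0.003,0,0],[0.002,0,0],[0,0,0],[0,0,0]], twist=[[0.001,0,-0.003],[0,0,0],[0,0,0],[0,0,0],[0,0,0],[0,0,0]])

```text
time_s: 12.18
ee_pos: [0.4977, 0.0031, 0.0844]
eef_rot: [0.001, 0.708, 0.707, 0.0]
ft_force: [0.0, -4.0, -3.5]
grip_width: 0.0139
```

Run:
```python
from st import *
print(rel([.497,.012,.0842],89.9))
```

```text
t 12.18 pos [0.4977 0.0031 0.0844] F [ 0.  -4.  -3.5] T [-0.84 -0.07 -0.09] w 0.0139 yaw 89.91 zax [ 1.4e-03 -2.0e-04 -1.0e+00] q [-0.17  0.18  1.84  0.    1.11 -0.17]
(array([ 0.0089, -0.0007,  0.0002]), array([0.0014, 0.0002, 0.0001]))
```

Call:
drive_tool(dp=[[0.002,0,0.0007],[0.002,0,0.0003],[0,0,0],[0,0,0]], twist=[[0,0,0],[0,0,0],[0,0,0],[0,0,0]])

```text
time_s: 12.52
ee_pos: [0.4982, 0.0059, 0.0844]
eef_rot: [0.002, 0.708, 0.706, -0.0]
ft_force: [-0.2, -4.1, -1.9]
grip_width: 0.014
```

Run:
```python
from st import *
```

```text
t 12.52 pos [0.4982 0.0059 0.0844] F [-0.2 -4.1 -1.9] T [-0.87 -0.08 -0.09] w 0.014 yaw 89.88 zax [ 0.0019 -0.0028 -1.    ] q [-0.16  0.18  1.84 -0.    1.11 -0.16]
```

Call:
drive_tool(dp=[[0.0015,0,0.0005],[0.0015,0,0],[0,0,0],[0,0,0]], twist=[[0.001,0.003,0],[0,0,0],[0,0,0],[0,0,0]])

```text
time_s: 12.85
ee_pos: [0.4984, 0.0081, 0.0844]
eef_rot: [0.001, 0.708, 0.706, 0.0]
ft_force: [0.3, -4.1, -1.0]
grip_width: 0.0139
```

Run:
```python
from st import *
from station import viewer
import cv2
a=viewer.capture("wrist")["frame"];cv2.imwrite("pics/w8.png",a)
```

```text
t 12.85 pos [0.4984 0.0081 0.0844] F [ 0.3 -4.1 -1. ] T [-0.92  0.05 -0.06] w 0.0139 yaw 89.86 zax [ 1.e-03 -9.e-04 -1.e+00] q [-0.16  0.18  1.84 -0.    1.12 -0.15]
```

View pics/w8.png

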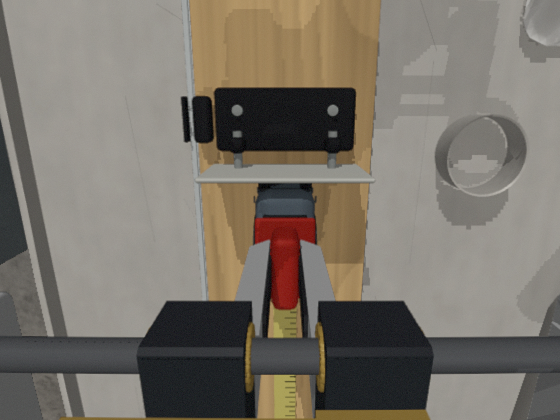

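Call:
drive_tool(dp=[[0.0015,0,0],[0.001,0,0],[0,0,0]], twist=[[0,0,0],[0,0,0],[0,0,0]])

```text
time_s: 13.15
ee_pos: [0.4984, 0.0103, 0.0844]
eef_rot: [0.001, 0.708, 0.706, -0.0]
ft_force: [-0.8, -4.1, -2.4]
grip_width: 0.0139
```

Call:
drive_tool(dp=[[0.001,0,0],[0.0005,0,0],[0,0,0]], twist=[[0,0,0],[0,0,0],[0,0,0]])

```text
time_s: 13.4
ee_pos: [0.4984, 0.0118, 0.0844]
eef_rot: [0.001, 0.708, 0.706, -0.0]
ft_force: [-0.5, -4.0, -0.9]
grip_width: 0.0136
```

Run:
```python
from st import *
```

```text
t 13.4 pos [0.4984 0.0118 0.0844] F [-0.5 -4.  -0.9] T [-0.89  0.02 -0.07] w 0.0136 yaw 89.87 zax [ 9.0e-04 -2.1e-03 -1.0e+00] q [-0.15  0.18  1.84 -0.    1.12 -0.15]
```

Call:
drive_tool(dp=[[0.001,0,0],[0,0,0],[0,0,0]], twist=[[0,0.001,0],[0,0,0],[0,0,0]])

```text
time_s: 13.65
ee_pos: [0.4984, 0.013, 0.0844]
eef_rot: [0.001, 0.708, 0.706, -0.0]
ft_force: [-0.3, -4.5, -1.8]
grip_width: 0.0138
```

Call:
drive_tool(dp=[[0.001,0,0],[0,0,0],[0,0,0]], twist=[[0,0,0],[0,0,0],[0,0,0]])

```text
time_s: 13.9
ee_pos: [0.4984, 0.0139, 0.0844]
eef_rot: [0.001, 0.708, 0.706, -0.0]
ft_force: [-0.3, -5.1, -0.8]
grip_width: 0.0136
```

Call:
drive_tool(dp=[[0.001,0,0],[0,0,0],[0,0,0]], twist=[[0,0,0],[0,0,0],[0,0,0]])

```text
time_s: 14.15
ee_pos: [0.4984, 0.0139, 0.0844]
eef_rot: [0.001, 0.708, 0.706, -0.001]
ft_force: [-0.6, -3.6, -2.0]
grip_width: 0.0135
```

Call:
drive_tool(dp=[[0.001,0,0]], twist=[[0,0,0]])

```text
time_s: 14.23
ee_pos: [0.4984, 0.0142, 0.0844]
eef_rot: [0.002, 0.708, 0.706, -0.002]
ft_force: [-0.1, -9.0, -2.3]
grip_width: 0.0134
```

Call:
drive_tool(dp=[[0.001,0,0]], twist=[[0,0,0]])

```text
time_s: 14.32
ee_pos: [0.4984, 0.0142, 0.0844]
eef_rot: [0.003, 0.708, 0.707, -0.002]
ft_force: [-0.5, -8.5, -1.9]
grip_width: 0.0137
```

Call:
drive_tool(dp=[[0,0,0]], twist=[[0,0,0]])

```text
time_s: 14.4
ee_pos: [0.4984, 0.014, 0.0844]
eef_rot: [0.003, 0.708, 0.707, -0.002]
ft_force: [0.2, -3.4, -2.4]
grip_width: 0.0136
```

Run:
```python
from st import *
from station import viewer
import cv2
a=viewer.capture("wrist")["frame"];cv2.imwrite("pics/w9.png",cv2.resize(a[130:290,190:390],None,fx=3.5,fy=3.5,interpolation=cv2.INTER_CUBIC))
```

```text
t 14.4 pos [0.4984 0.014  0.0844] F [ 0.2 -3.4 -2.4] T [-0.6   0.04 -0.09] w 0.0136 yaw 89.9 zax [ 6.0e-04 -7.5e-03 -1.0e+00] q [-0.14  0.18  1.84 -0.01  1.11 -0.14]
```

View pics/w9.png

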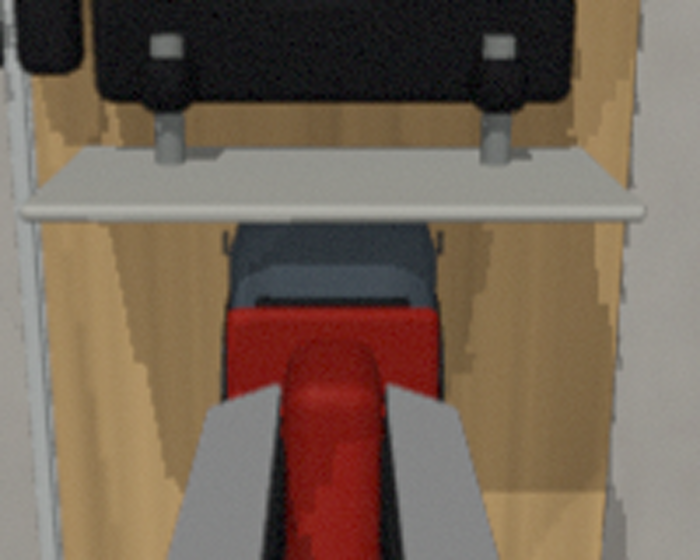

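Contact with the panel is confirmed: stall at y=0.0142, matching the 0.014 predicted, with about 5 N extra. I'll square up, then push the lock.

Call:
drive_tool(dp=[[0.0003,0,0.0003],[0.0003,0,0.0005]], twist=[[0,0.006,0],[0,0.002,0]])

```text
time_s: 14.62
ee_pos: [0.4985, 0.014, 0.0844]
eef_rot: [0.0, 0.708, 0.707, -0.0]
ft_force: [-1.5, -4.2, 2.6]
grip_width: 0.0132
```

Run:
```python
from st import *
```

```text
t 14.62 pos [0.4985 0.014  0.0844] F [-1.5 -4.2  2.6] T [-1.16  0.42 -0.09] w 0.0132 yaw 89.92 zax [ 4.e-04 -6.e-04 -1.e+00] q [-0.15  0.18  1.84 -0.    1.12 -0.14]
```

Call:
drive_tool(dp=[[0.0006,0,0.0015]], twist=[[0,0,0]])

```text
time_s: 14.7
ee_pos: [0.4987, 0.014, 0.0842]
eef_rot: [0.001, 0.708, 0.707, -0.0]
ft_force: [-4.6, -4.8, 12.7]
grip_width: 0.0137
```

Call:
drive_tool(dp=[[0.0005,0,0.002]], twist=[[0,0,0]])

```text
time_s: 14.78
ee_pos: [0.4988, 0.014, 0.0841]
eef_rot: [0.001, 0.707, 0.707, -0.001]
ft_force: [-6.8, -4.8, 13.9]
grip_width: 0.0134
```

Call:
drive_tool(dp=[[0.0004,-0.001,0.002]], twist=[[0,0,0]])

```text
time_s: 14.87
ee_pos: [0.4986, 0.014, 0.0842]
eef_rot: [0.002, 0.707, 0.707, -0.001]
ft_force: [-2.3, -5.3, 8.7]
grip_width: 0.0136
```

Run:
```python
from st import *
```

```text
t 14.87 pos [0.4986 0.014  0.0842] F [-2.3 -5.3  8.7] T [-1.    0.63 -0.1 ] w 0.0136 yaw 89.95 zax [ 7.0e-04 -3.6e-03 -1.0e+00] q [-0.14  0.18  1.84 -0.    1.12 -0.14]
```

Call:
drive_tool(dp=[[0.0005,-0.0003,0.0025]], twist=[[0,0.003,0]])

```text
time_s: 14.95
ee_pos: [0.4987, 0.014, 0.0841]
eef_rot: [0.001, 0.707, 0.707, -0.0]
ft_force: [-6.5, -5.1, 15.0]
grip_width: 0.0137
```

Call:
drive_tool(dp=[[0.0005,-0.0003,0.003]], twist=[[0,0.001,0]])

```text
time_s: 15.03
ee_pos: [0.4986, 0.014, 0.0834]
eef_rot: [0.001, 0.707, 0.707, -0.0]
ft_force: [-5.2, -4.8, 7.7]
grip_width: 0.0133
```

Run:
```python
from st import *
```

```text
t 15.03 pos [0.4986 0.014  0.0834] F [-5.2 -4.8  7.7] T [-1.17  1.09 -0.14] w 0.0133 yaw 90.0 zax [ 8.0e-04 -2.1e-03 -1.0e+00] q [-0.14  0.19  1.84 -0.    1.11 -0.14]
```

Call:
drive_tool(dp=[[0.0005,-0.0005,0.0025]], twist=[[0,0.002,0]])

```text
time_s: 15.12
ee_pos: [0.4986, 0.014, 0.0827]
eef_rot: [0.001, 0.707, 0.707, 0.0]
ft_force: [-3.0, -5.9, 6.9]
grip_width: 0.0139
```

Call:
drive_tool(dp=[[0.0005,-0.0005,0.0025]], twist=[[0,0.001,0]])

```text
time_s: 15.2
ee_pos: [0.4984, 0.0139, 0.0816]
eef_rot: [0.001, 0.707, 0.707, 0.0]
ft_force: [-1.9, -6.0, 2.1]
grip_width: 0.0138
```

Run:
```python
from st import *
```

```text
t 15.2 pos [0.4984 0.0139 0.0816] F [-1.9 -6.   2.1] T [-1.15  0.27 -0.13] w 0.0138 yaw 90.03 zax [ 0.0019 -0.0014 -1.    ] q [-0.15  0.19  1.84 -0.    1.11 -0.14]
```

Call:
drive_tool(dp=[[0.0008,-0.0002,0.0025]], twist=[[0.001,0.001,0]])

```text
time_s: 15.28
ee_pos: [0.4984, 0.014, 0.0798]
eef_rot: [0.001, 0.707, 0.707, -0.0]
ft_force: [-1.2, -7.5, -3.2]
grip_width: 0.0137
```

Call:
drive_tool(dp=[[0.0006,0,0.0025]], twist=[[0.001,0,0]])

```text
time_s: 15.37
ee_pos: [0.4986, 0.0139, 0.0784]
eef_rot: [0.001, 0.707, 0.707, -0.001]
ft_force: [-4.4, -6.0, 13.5]
grip_width: 0.0139
```

Run:
```python
from st import *
```

```text
t 15.37 pos [0.4986 0.0139 0.0784] F [-4.4 -6.  13.5] T [-1.1   0.97 -0.15] w 0.0139 yaw 90.04 zax [ 6.0e-04 -3.4e-03 -1.0e+00] q [-0.14  0.19  1.84 -0.    1.1  -0.14]
```

Call:
drive_tool(dp=[[0.0003,-0.0005,0.0003],[0.0002,0,0]], twist=[[0,0.003,0.001],[0,0,0]])

```text
time_s: 15.53
ee_pos: [0.4984, 0.0138, 0.0789]
eef_rot: [0.001, 0.707, 0.707, -0.0]
ft_force: [1.0, -5.4, -4.8]
grip_width: 0.0134
```

Run:
```python
from st import *
```

```text
t 15.53 pos [0.4984 0.0138 0.0789] F [ 1.  -5.4 -4.8] T [-0.95 -0.09 -0.16] w 0.0134 yaw 89.97 zax [ 0.001  -0.0015 -1.    ] q [-0.15  0.19  1.85 -0.    1.1  -0.14]
```

Call:
drive_tool(dp=[[0.0006,0,0.001]], twist=[[0,0.001,0]])

```text
time_s: 15.62
ee_pos: [0.4986, 0.0139, 0.0787]
eef_rot: [0.001, 0.707, 0.707, -0.0]
ft_force: [-3.5, -6.0, 7.5]
grip_width: 0.0134
```

Call:
drive_tool(dp=[[0.0004,0,0.0008]], twist=[[0,0,0]])

```text
time_s: 15.7
ee_pos: [0.4986, 0.0138, 0.0787]
eef_rot: [0.001, 0.707, 0.707, -0.001]
ft_force: [-2.1, -5.6, 4.0]
grip_width: 0.0141
```

Call:
drive_tool(dp=[[0.0003,0,0.0003],[0,0,0],[0,0,0],[0,0,0],[0,0,0]], twist=[[0,0,0],[0,0,0],[0,0,0],[0,0,0],[0,0,0]], fingers=-0.2)

```text
time_s: 16.12
ee_pos: [0.5003, 0.0189, 0.0799]
eef_rot: [-0.001, 0.707, 0.707, 0.004]
ft_force: [-0.0, -1.1, 0.0]
grip_width: 0.0434
```

Run:
```python
from st import *
from station import viewer
import cv2
a=viewer.capture("wrist")["frame"];cv2.imwrite("pics/w10.png",cv2.resize(a[130:330,180:400],None,fx=3,fy=3,interpolation=cv2.INTER_CUBIC))
```

```text
t 16.12 pos [0.5003 0.0189 0.0799] F [-0.  -1.1  0. ] T [ 0.01 -0.08 -0.01] w 0.0434 yaw 89.94 zax [ 0.005   0.0067 -1.    ] q [-0.14  0.19  1.84  0.01  1.1  -0.14]
```

View pics/w10.png

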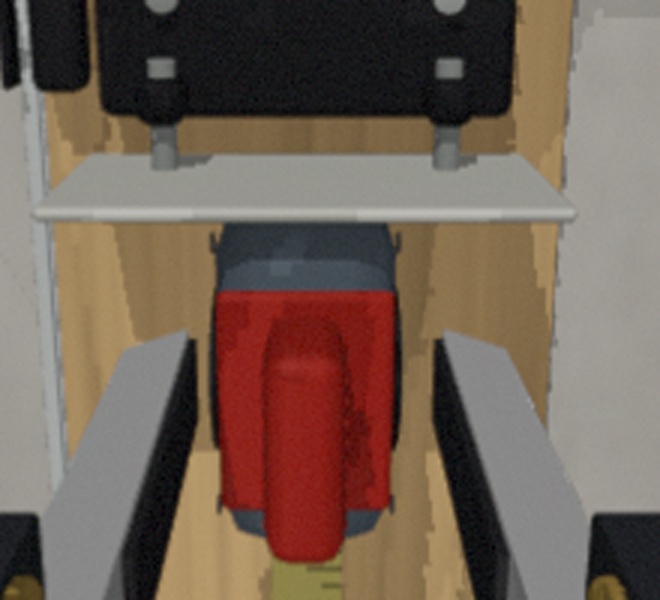

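Call:
drive_tool(dp=[[0,0,-0.01],[0,0,-0.02],[0,0,-0.03],[0,0,-0.035],[-0.03,0,-0.02],[-0.035,0,-0.01],[-0.02,0,0],[0,0,0]], twist=[[0,0,0],[0,0,0],[0,0,0],[0,0,0],[0,0,0],[0,0,0],[0,0,0],[0,0,0]])

```text
time_s: 16.83
ee_pos: [0.4991, -0.0671, 0.214]
eef_rot: [-0.001, 0.705, 0.709, 0.004]
ft_force: [-0.3, -0.4, -0.1]
grip_width: 0.0563
```

Run:
```python
from st import *
from station import viewer
from h import *
import cv2,pickle
c=viewer.capture("wrist");pickle.dump(c,open("cap11.pkl","wb"));cv2.imwrite("pics/w11.png",c["frame"])
a=viewer.capture("scene")["frame"];cv2.imwrite("pics/s11.png",cv2.resize(a[130:300,200:340],None,fx=3.5,fy=3.5,interpolation=cv2.INTER_CUBIC))
```

```text
t 16.83 pos [ 0.4991 -0.0671  0.214 ] F [-0.3 -0.4 -0.1] T [-0.01 -0.07 -0.02] w 0.0563 yaw 90.33 zax [ 0.005   0.0069 -1.    ] q [-0.31  0.04  1.71  0.01  1.39 -0.32]
```

View pics/w11.png

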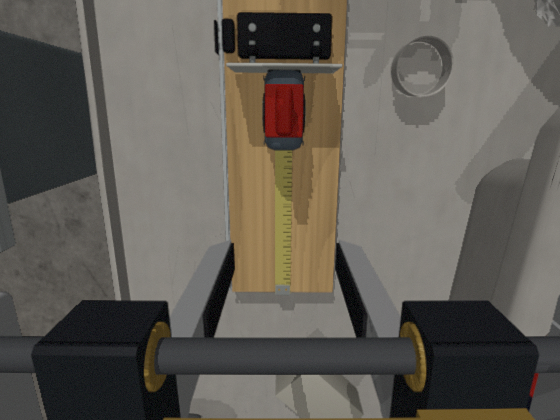

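View pics/s11.png

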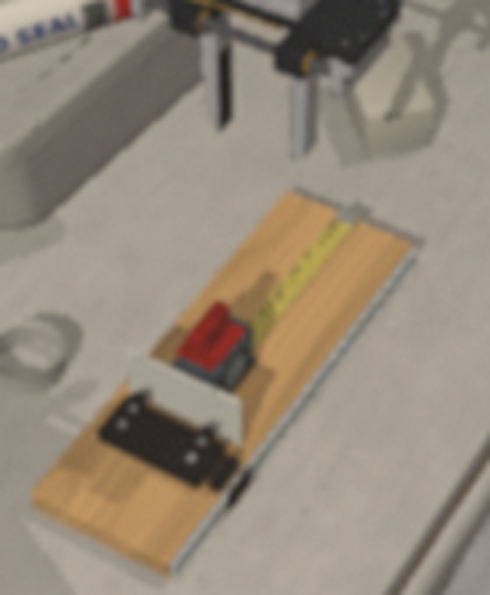

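Run:
```python
import pickle,cv2,numpy as np
from h import *
c=pickle.load(open("cap11.pkl","rb"));im=c["frame"]
print(ray(c,[[0,0]])[0])
cv2.imwrite("pics/w11c.png",cv2.resize(im[40:120,235:335],None,fx=7,fy=7,interpolation=cv2.INTER_CUBIC))
cv2.imwrite("pics/w11d.png",cv2.resize(im[260:310,220:345],None,fx=6,fy=6,interpolation=cv2.INTER_CUBIC))
```

```text
[0.49725113 0.01106224 0.39333693]
```

View pics/w11c.png

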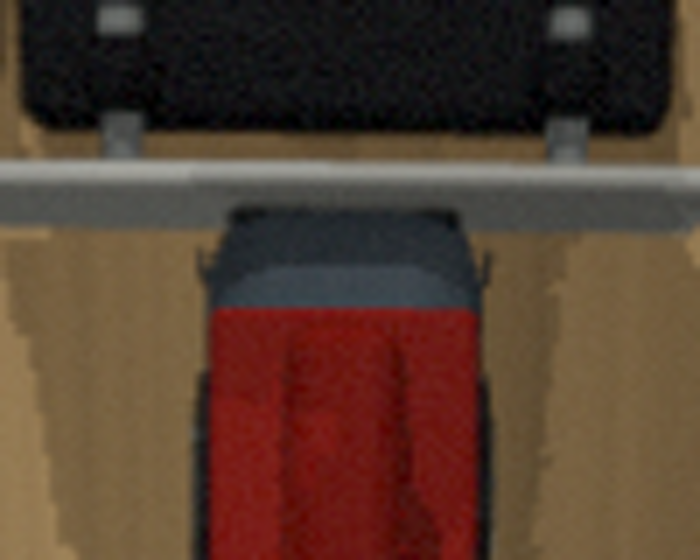

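View pics/w11d.png

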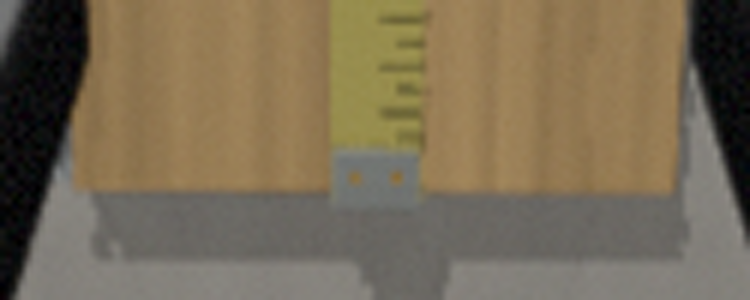

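Run:
```python
import pickle,cv2,numpy as np
from h import *
c=pickle.load(open("cap11.pkl","rb"))
f=lambda u,v,z:onplane(c,[[235+(u+.5)/7-.5,40+(v+.5)/7-.5]],z).round(4)[0]
print("flange rear",f(210,308,.075),f(477,308,.075))
print("panel front top",f(100,184,.075),f(600,186,.075),"bottom",f(100,226,.024),f(600,229,.024))
print("heel row at z .06/.055",f(340,207,.06),f(340,207,.055))
print("hook tip end",onplane(c,[[220+375/6,260+190/6]],.022))
print("case bottom nose?")
# divider foot compare with earlier cap5/w8
print("foot front",f(100,132,.045),f(600,132,.045))
```

```text
flange rear [0.4813 0.0334 0.075 ] [0.5144 0.0336 0.075 ]
panel front top [0.468  0.0478 0.075 ] [0.5292 0.0479 0.075 ] bottom [0.4632 0.048  0.024 ] [0.5345 0.0481 0.024 ]
heel row at z .06/.055 [0.4974 0.0469 0.06  ] [0.4974 0.0474 0.055 ]
hook tip end [[ 0.49775501 -0.19677443  0.022     ]]
case bottom nose?
foot front [0.4654 0.0577 0.045 ] [0.532  0.0582 0.045 ]
```

Run:
```python
from station import ticket
print(ticket.job_done())
```

```text
the job is handed in; nothing more can be done
None
```

The tape is hooked over the board's free end, drawn back until its heel touched the white panel, and locked there. I released it and handed the job in at about 17 s of the 70 s allowed.

- **Hooking:** I held the tape by the red grip, lifted it clear of the off-cut and lowered the hook about 6 mm beyond the end face. The hook caught with a pull of about 2.2 N. The last picture shows the hook over the board's end and the blade straight.
- **Finding the panel:** The arm stalled at TCP y = 0.0142 m, where the images had predicted 0.014 m, with about 5 N extra. During locking it sat at 0.0138–0.0140 m.
- **Locking:** The grip went down 6 mm with a clear drop in force half-way, and bottomed out. The highest downward force was about 15 N, more than the 8 N given to start it. The grip was still down in the last picture.
- **Panel:** It measures at y ≈ 0.048 m, against 0.047–0.048 m before contact, so it did not move measurably.
- **Least certain:** The last image puts the heel 0.5–1.5 mm short of the panel face. That is close to what the calibration can resolve, and no gap is visible. Snugness therefore rests on the touch and force readings rather than on vision.
- **Surroundings:** The gripper is clear, and the wrist force is about zero. I did not measure the bystanders again. The arm never went near them, and none in view looked moved.

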